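# Refit the grinding head in the salt mill

### The arm

A 7-joint arm with a two-finger parallel gripper is mounted at the origin on the work surface. World frame = base frame: x ahead of the robot, y to its left, z up, the work surface at z = 0. Lengths are in m, angles in rad, forces in N, time in s.
With the tool pointing down it reaches from about 0.35 to 0.9 m from the base axis. Payload 7.2 kg.
Tool frame: the origin (TCP) lies midway between the tips of the shut fingers; the grasp point (between the pads) lies 19 mm behind it; z points along the fingers, y is the direction in which the jaws open and shut (so a half turn about z gives the same grasp; the last joint's range is limited). The gripper opens to 88 mm and grips with 3 to 60 N. Pads are 20 mm wide; open, the fingers measure 115 mm over their backs; the gripper's body (75 mm by 178 mm) begins 61 mm behind the grasp point.
Start: joints at [-1.24, 0.411, -0.013, 1.596, 0.006, 1.134, -0.082], TCP at [0.243, 0.576, 0.223] pointing down, gripper open.
Joint ranges: [-2.95, 2.95], [-0.29, 1.99], [-1.47, 1.44], [0.14, 2.54], [-1.03, 4.17], [0.13, 1.85], [-2.86, 2.86]. Speed limits (rad/s): [2.39, 2.39, 3.01, 3.01, 3.14, 3.14, 3.14].

### API

Orientations are given as a unit quaternion [w, x, y, z].
In Python, from bench import get_obs, get_image, close_job gives the robot as it stands.
- The arm moves only by the tool play_rows, never from a script. Its argument "plan" is a list of rows, each a list of 2 entries, a list of its own where there are three numbers: the shift along the tool's x, y, z in cm, then the turn about the tool's z in degrees. A call has 1 to 8 rows; each row shifts and turns the pose as measured when the row begins, along the tool's axes as they then stand; what a row does not reach is not made up. A row lasts 1/8 s, in which the tool goes at most 62.5 mm and 10.7 degrees, less where a joint would pass 70% of its speed; a pose out of reach is approached as far as the arm can. A call is refused whole if a number of a shift passes 6.25 or a number of a turn 10.7, either way. A call with a gripper value outside its range is refused whole. "fingers" is the finger opening in cm, from 0 to 8.78, set as the call begins (left out, the last holds). The fingers move at their own pace and stop on an object; "grip_force" is the grip in N (left out, the last holds). Time passes only in rows, so rows that do not move let the fingers close. It gives the time, the measured TCP pose, the force and the opening at its end, in the units of the state.
- get_obs(): the state, without advancing time (a new reading comes with each control period).
- get_image(name): name is "scene" or "top" or "wrist"; returns a dict with "frame" (400x640x3 uint8, red, green, blue), "fx", "fy", "cx", "cy" (pixels), "rvec" (rotation vector, rad) and "tvec" (3), from world to camera coordinates, as OpenCV has them. Camera axes: x right, y down, z forward; pixel columns grow to the right and rows downward; lengths in m; the calibration is good to about 2 mm. A picture is of the moment at which its call begins. There is no depth.
- close_job(): hands the job in, once; it reports no verdict.
The state is a dict: "time": time; "joints": joint angles; "joint_velocities": joint speeds; "joint_efforts": joint torques, N m; "tcp_pos": TCP position; "tool_rot": TCP orientation; "ft_force": force on the tool from outside, world axes, zero at the start; "ft_torque": the same for the moment, N m; "grip_width": opening from 0.0 (shut) to 1.0 (fully open).
Only numpy, scipy, OpenCV 4.12 (cv2) and the standard library are available. Lean on these libraries where they do the work, as an engineer would, in place of code of your own. Each camera call takes 0.05 s, during which the arm holds its last target.

### The job

The salt mill has been taken apart for cleaning. Pick up its grinding head by the red grip, set it key-down in the mill's mouth and turn it under light pressure until the key drops into the drive, so that it ends fully home with its collar flush on the rim, and let go. Be gentle: never force it down or turn it on once it has dropped, and leave everything else where it stands.

Things in the scene. Friction and masses are not known exactly. Their poses are not given: they have to be found in the camera images.
- head_grip (a point): Centre of the red grip bar on top of the loose grinding head, on the head's axis, 51 mm above its underside. z up the axis, x along the bar. The bar is 40 mm long (x), 16 mm thick (y, grip it across this) and 40 mm high. Below it a steel collar 54 mm across, 4 mm thick, its underside 24 mm below this point. The head weighs 0.1 to 0.2 kg, is 71 mm high and starts upright.
- head_key (a point): Centre of the grinding head's underside; axes as for the grip. The key is a cross of two steel blades, 32 mm long and 6 mm thick, one along x and one along y, 9 mm high. Above it comes a dark round body 40 mm across and 18 mm high, its lowest 5 mm tapered to 33 mm, then the collar (underside 27 mm above this point).
- mill_mouth (a point): Centre of the salt mill's mouth, level with its flat rim 70 mm above the shelf; z up the bore. The mill is a fixed square wooden block 84 mm wide. The round bore is 43 mm across. Fully home the head's collar rests on the rim, its grip centre 24 mm above this point. With the key on the drive but not in its slot, the collar stands 5 to 7 mm too high.
- mill_drive (a point): Centre of the top of the brass drive in the bore, 19.5 mm below the rim. It has a cross slot 9.4 mm wide, 11 mm deep, open at its ends, turned to an angle that differs each time and is NOT reported (the axes here are the mill's). The drive does not turn. It yields downwards on a spring: about 0.7 N to start it, 0.8 N per mm, 9 mm at most, so some 7 N with the collar pressed to the rim.
- mill_foot (a point): Centre of the mill's foot on the shelf; a steel crank on the mill's +x side reaches 67 mm out, up to 44 mm high. How it feels: as it is a cross, turning the head up to 90 degrees either way finds the slot; there the sprung drive snaps up round the key and the push vanishes. The key then has about 12 degrees of play from one side of the slot to the other.
- bowl: White enamel bowl, 136 mm across, 50 mm high; a bystander on the shelf, origin at the centre of its underside.
- cellar: Round wooden salt cellar with a swivel lid, 82 mm across, 78 mm high; a bystander on the shelf, origin at the centre of its underside.
- jar: Empty clear acrylic jar with a white twist cap, 76 mm across, 103 mm high; a bystander on the shelf, origin at the centre of its underside.
- mug: Blue mug, 76 mm across, 85 mm high; a bystander on the shelf, origin at the centre of its underside.
- tongs_a: Aluminium tongs lying flat, about 230 mm long, 14 mm high, long axis along its x; a bystander on the shelf, origin at the centre of its underside.
- tongs_b: Second aluminium tongs, same as the first; a bystander on the shelf, origin at the centre of its underside.
- brush: Small brush lying flat, 160 mm long; a bystander on the shelf, origin at the centre of its underside.
Not all that is in view belongs to the job. What is shaped like the part that bears head_grip but pink or purple is not meant. Leave any pink look-alike of the part that bears mill_mouth alone.

How it is judged:
By the outcome, as a careful person would: the job done as asked, in the order asked, and still so for the second after the job is handed in, with the robot touching nothing.
It also fails if it takes over 54 s, if anything falls off the work surface, if the arm or the gripper's body presses on something with over 40 N, if the wrist force passes 120 N, or if a joint passes its speed limit or range.

## Working session

There is one attempt and no reset: what is moved stays moved. The work goes in short steps, Python scripts to look and compute and a tool call to move; the robot and the scene stay as the last step left them, time stands still between calls to the robot, and variables do not carry over. Pictures are saved under pics/ and viewed, and the job is handed in when it is done.

Besides the shell and the picture viewer there is one more tool, called by a JSON object that holds its "api" and its "payload". play_rows: Moves the arm, as the interface text tells. Its arguments: {"type":"object","properties":{"plan":{"type":"array","items":{"type":"array"}},"fingers":{"type":"number"},"grip_force":{"type":"number"}},"required":["plan"]}

```bash
mkdir -p pics; ls
cat > h.py <<'E'
import numpy as np, cv2, json
from bench import get_obs, get_image
def grab(n,fn):
    d=get_image(n); cv2.imwrite('pics/'+fn+'.png',cv2.cvtColor(d['frame'],cv2.COLOR_RGB2BGR))
    np.savez('pics/'+fn+'.npz',**{k:np.array(v) for k,v in d.items()}); return d
def load(fn): return dict(np.load('pics/'+fn+'.npz'))
def K(d): return np.array([[d['fx'],0,d['cx']],[0,d['fy'],d['cy']],[0,0,1]],float)
def px2z(d,u,v,z):
    R=cv2.Rodrigues(np.array(d['rvec'],float))[0]; t=np.array(d['tvec'],float).ravel()
    c=-R.T@t; r=R.T@np.linalg.inv(K(d))@np.array([u,v,1.]); return c+r*(z-c[2])/r[2]
def proj(d,P): return cv2.projectPoints(np.array(P,float).reshape(-1,3),np.array(d['rvec'],float),np.array(d['tvec'],float),K(d),None)[0].reshape(-1,2)
E
python3 - <<'E'
from h import *
o=get_obs(); print(o)
for n in ('scene','top','wrist'): d=grab(n,n+'0'); R=cv2.Rodrigues(np.array(d['rvec'],float))[0];print(n,d['fx'],d['cx'],d['cy'],-R.T@np.array(d['tvec']).ravel())
E
```

```text
pics
{'time': 0.0, 'joints': array([-1.24019845,  0.4119074 , -0.01270872,  1.59702521,  0.00563342,
        1.13432312, -0.08219877]), 'joint_velocities': array([ 0.00128824,  0.0011457 , -0.00112331, -0.00041198, -0.00144523,
       -0.00170689,  0.00033866]), 'joint_efforts': array([-7.49091505e-04, -5.87960708e+01,  6.41375463e-01, -2.91078973e+01,
       -5.38284809e-02,  1.84869405e-02,  1.48290615e-04]), 'tcp_pos': array([0.24254835, 0.57546621, 0.22181216]), 'tool_rot': array([-8.84455805e-05,  1.98062071e-01,  9.80189142e-01, -8.08900750e-04]), 'ft_force': array([0.58954764, 0.40751306, 0.60133605]), 'ft_torque': array([ 0.01591183,  0.03767123, -0.00431461]), 'grip_width': 0.9978386888892716}
scene 388.7736735487654 320.3780704796396 197.99464096285587 [1.0260141  0.43237909 0.81735443]
top 489.2593956950347 321.27702324974695 207.36574402283895 [ 0.36467717 -0.01393952  1.44160964]
wrist 356.8181572658721 328.84852044902664 199.8818310384314 [0.16493109 0.60902913 0.38416503]
```

View pics/scene0.png

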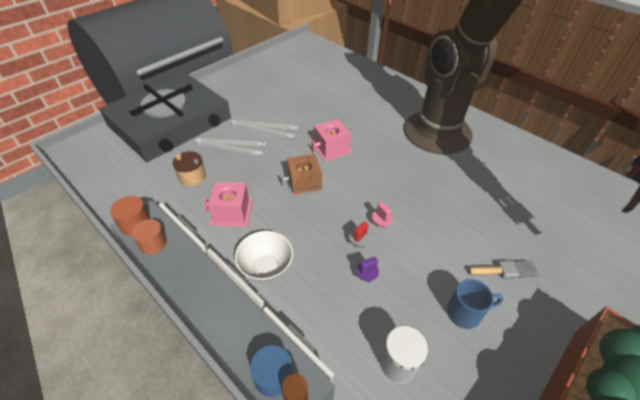

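View pics/top0.png

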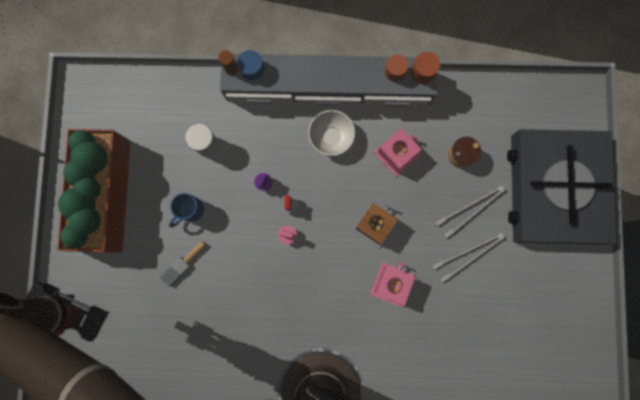

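View pics/wrist0.png

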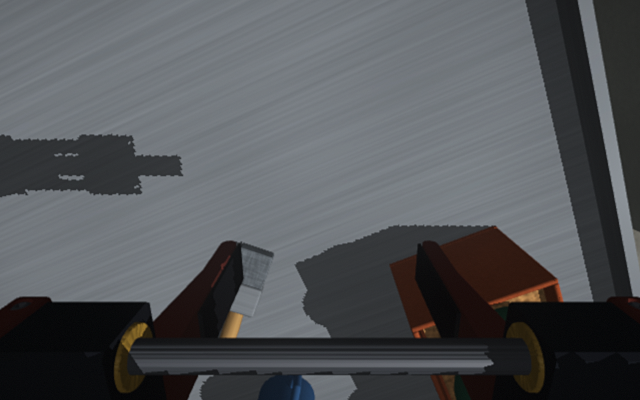

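The candidates for the head in the top view are red (288,203), pink (288,236) and purple (263,181). For the mill they are wooden (376,223), pink (400,151) and pink (394,285). By the description I choose the red head and the wooden mill, and check both in a crop.

Run:
```python
from h import *
d=load('top0'); f=cv2.cvtColor(d['frame'],cv2.COLOR_RGB2BGR)
a=cv2.resize(f[160:260,235:325],None,fx=4.4,fy=4.4,interpolation=cv2.INTER_CUBIC)
b=cv2.resize(f[190:260,345:415],None,fx=5.6,fy=5.6,interpolation=cv2.INTER_CUBIC)
h=max(a.shape[0],b.shape[0]); o=np.zeros((h,a.shape[1]+b.shape[1],3),np.uint8); o[:a.shape[0],:a.shape[1]]=a;o[:b.shape[0],a.shape[1]:]=b
cv2.imwrite('pics/crop0.png',np.clip(o*1.6,0,255).astype(np.uint8))
d2=load('scene0'); f=cv2.cvtColor(d2['frame'],cv2.COLOR_RGB2BGR)
cv2.imwrite('pics/crop1.png',cv2.resize(f[110:300,260:420],None,fx=3.1,fy=3.1,interpolation=cv2.INTER_CUBIC))
print(px2z(d,288,203,.071),px2z(d2,361,232,.06),px2z(d,376,223,.07),px2z(d2,305,170,.07))
```

```text
[0.52933664 0.10519955 0.071     ] [0.53872022 0.11276787 0.06      ] [ 0.47864878 -0.14376688  0.07      ] [ 0.4895546  -0.13160295  0.07      ]
```

View pics/crop0.png

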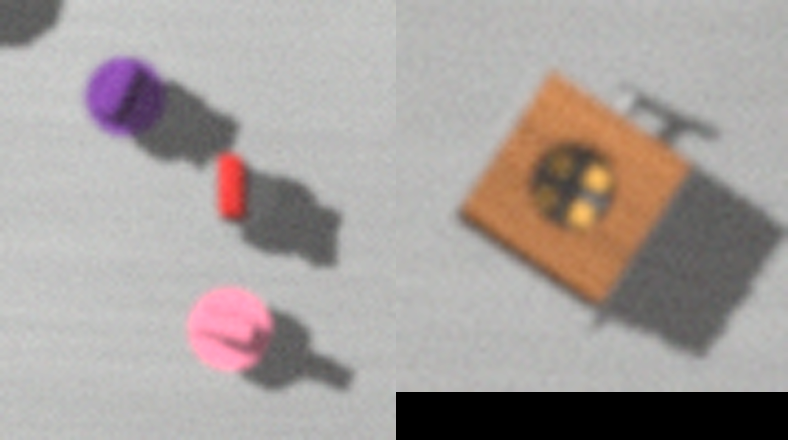

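View pics/crop1.png

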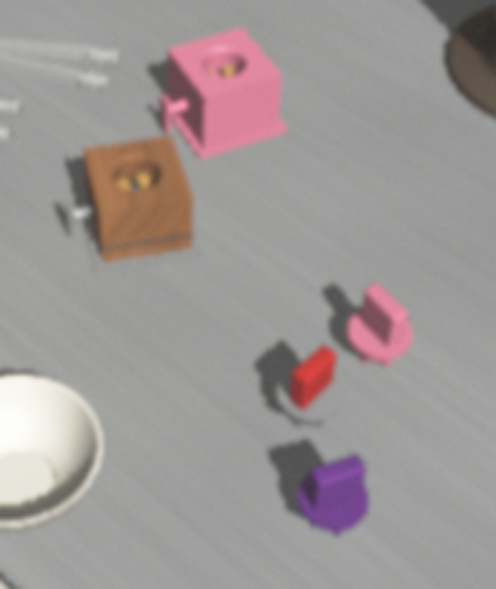

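The red bar (288,203) stands on a grey collar and the wooden mill (376,223) has a brass drive, so both choices hold. The cross slot is visible. Next I measure the angles.

```bash
cat >> h.py <<'E'
from scipy.optimize import minimize
from scipy.spatial.transform import Rotation as Rn
def barmask(d):
    hsv=cv2.cvtColor(d['frame'],cv2.COLOR_RGB2HSV); h,s,v=cv2.split(hsv)
    m=(((h<6)|(h>174))&(s>150)&(v>70)).astype(np.uint8); return m
def bar_pts(x,y,a,z=.051):
    c,s=np.cos(a),np.sin(a); P=[]
    for i in(-.02,.02):
        for j in(-.008,.008):
            for k in(-.02,.02): P.append([x+c*i-s*j,y+s*i+c*j,z+k])
    return P
def sil(d,P,S=8):
    q=(proj(d,P)+.5)*S; hull=cv2.convexHull(q.astype(np.float32)).astype(np.int32)
    im=np.zeros((400*S,640*S),np.uint8); cv2.fillConvexPoly(im,hull,1)
    return cv2.resize(im.astype(np.float32),(640,400),interpolation=cv2.INTER_AREA)
E
python3 - <<'E'
from h import *
ds=[load('top0'),load('scene0')]
rois=[(slice(180,225),slice(270,305)),(slice(215,250),slice(345,380))]
ms=[]
for d,r in zip(ds,rois):
    m=np.zeros((400,640),np.float32); m[r]=barmask(d)[r]; ms.append(m); ys,xs=np.nonzero(m); print(m.sum(),xs.mean(),ys.mean(),cv2.minAreaRect(np.c_[xs,ys].astype(np.float32)))
def cost(p,w=(1,1)):
    return sum(k*np.abs(sil(d,bar_pts(*p),4)-m).sum()/m.sum() for d,m,k in zip(ds,ms,w))
for w in((1,1),(1,0),(0,1)):
  best=min((minimize(cost,[.533,.108,a],args=(w,),method='Nelder-Mead',options=dict(initial_simplex=[[.533,.108,a],[.54,.108,a],[.533,.115,a],[.533,.108,a+.3]],maxiter=90)) for a in np.arange(0,3.1,.5)),key=lambda r:r.fun)
  print(w,best.x,np.degrees(best.x[2]),best.fun)
o=get_obs(); R=Rn.from_quat(o['tool_rot'],scalar_first=True).as_matrix(); print(R)
d=load('top0')
# mill: quadrants/corners
C=[(553,72),(690,165),(603,303),(462,213)]
for u,v in C: print(px2z(d,345+(u-396)/5.6-.4,190+v/5.6-.4,.07))
for u,v in [(561,165),(598,178),(545,200),(582,213)]: print('q',px2z(d,345+(u-396)/5.6-.4,190+v/5.6-.4,.0505))
E
```

```text
62.0 287.03225806451616 201.91935483870967 ((287.0, 202.0), (12.0, 4.0), 90.0)
131.0 360.3358778625954 230.87786259541986 ((360.2500305175781, 230.75003051757812), (8.485280990600586, 17.677669525146484), 45.0)
(1, 1) [0.53316835 0.1078637  3.44262119] 197.24766479031854 1.2417277097702026
(1, 0) [0.53142551 0.10849145 3.35694578] 192.33882503731994 0.649193525314331
(0, 1) [0.52899754 0.1047627  3.45941521] 198.2098911744616 0.5119274854660034
[[-9.21553251e-01  3.88251817e-01 -3.63640960e-04]
 [ 3.88251965e-01  9.21552478e-01 -1.20120489e-03]
 [-1.31255751e-04 -1.24815859e-03 -9.99999212e-01]]
[ 0.53651909 -0.13357465  0.07      ]
[ 0.49113152 -0.20275323  0.07      ]
[ 0.42102617 -0.15999864  0.07      ]
[ 0.46430434 -0.08900628  0.07      ]
q [ 0.49138319 -0.13996779  0.0505    ]
q [ 0.48519304 -0.15883093  0.0505    ]
q [ 0.47334268 -0.13208227  0.0505    ]
q [ 0.4671742  -0.15092586  0.0505    ]
```

```bash
cat >> h.py <<'E'
def st():
    o=get_obs(); R=Rn.from_quat(o['tool_rot'],scalar_first=True).as_matrix()
    return o,R,np.degrees(np.arctan2(R[1,0],R[0,0]))
def togo(x,y,z,yaw):
    o,R,a=st(); v=R.T@(np.array([x,y,z])-o['tcp_pos'])*100
    t=-((yaw-a+180)%360-180); print('t',round(o['time'],2),'tcp',o['tcp_pos'].round(4),'yaw',round(a,2),'go tool cm',v.round(2),'turn',round(t,2),'F',o['ft_force'].round(2),'M',o['ft_torque'].round(3),'w',round(o['grip_width'],3))
E
python3 - <<'E'
from h import *
d=load('wrist0'); o,R,a=st()
for z in (0,.1,.15): print(z,proj(d,o['tcp_pos']-[0,0,z]),proj(d,o['tcp_pos']-[0,0,z]+R[:,0]*.08))
togo(.531,.107,.2,195)
Rc=cv2.Rodrigues(np.array(d['rvec'],float))[0]; print(R.T@Rc.T)
E
```

```text
0 [[328.46681303 261.23471421]] [[328.28655449  96.38662639]]
0.1 [[328.9307296  200.47104121]] [[328.8639715   92.24353149]]
0.15 [[329.06013281 183.52184161]] [[329.01459772  91.16275504]]
t 0.15 tcp [0.2426 0.5756 0.222 ] yaw 157.15 go tool cm [-44.77 -31.98   2.25] turn -37.85 F [ 0.22 -0.17  0.01] M [0.016 0.003 0.068] w 1.002
[[-6.57407198e-04 -9.52281773e-01 -3.05219582e-01]
 [ 9.99998920e-01 -2.24804928e-04 -1.45249152e-03]
 [ 1.31456633e-03 -3.05220207e-01  9.52280892e-01]]
```

{"api": "play_rows", "payload": {"plan": [[[-4.5,-3.2,0.1],0],[[-4.5,-3.2,0.1],0],[[-4.5,-3.2,0.1],0],[[-4.5,-3.2,0.1],0],[[-4.5,-3.2,0.1],0],[[-4.5,-3.2,0.1],0],[[-4.5,-3.2,0.1],0],[[-4.5,-3.2,0.1],0]], "fingers": 4.5, "grip_force": 15}}

```text
time: 1.15
tcp_pos: [0.4788, 0.1927, 0.2119]
tool_rot: [-0.001, 0.194, 0.981, -0.001]
ft_force: [2.0, 0.8, -0.1]
grip_width: 0.513
```

```bash
python3 -c "
from h import *
togo(.531,.107,.2,195)"
```

```text
t 1.15 tcp [0.4788 0.1927 0.2119] yaw 157.68 go tool cm [-8.08 -5.94  1.19] turn -37.32 F [ 2.03  0.83 -0.08] M [ 0.065 -0.059 -0.034] w 0.513
```

{"api": "play_rows", "payload": {"plan": [[[-4.3,-3.2,0.6],0],[[-4.3,-3.2,0.6],0],[[0,0,0],-10],[[0,0,0],-10],[[0,0,0],-10],[[0,0,0],-8],[[0,0,0],0]]}}

```text
time: 2.02
tcp_pos: [0.5366, 0.0908, 0.1981]
tool_rot: [-0.002, -0.141, 0.99, -0.002]
ft_force: [-0.5, -0.1, 0.7]
grip_width: 0.514
```

```bash
python3 -c "
from h import *
togo(.531,.107,.2,195)
grab('wrist','w1')"
```

```text
t 2.02 tcp [0.5366 0.0908 0.1981] yaw -163.75 go tool cm [ 0.09  1.71 -0.19] turn 1.25 F [-0.48 -0.05  0.68] M [ 0.029  0.044 -0.017] w 0.514
```

View pics/w1.png

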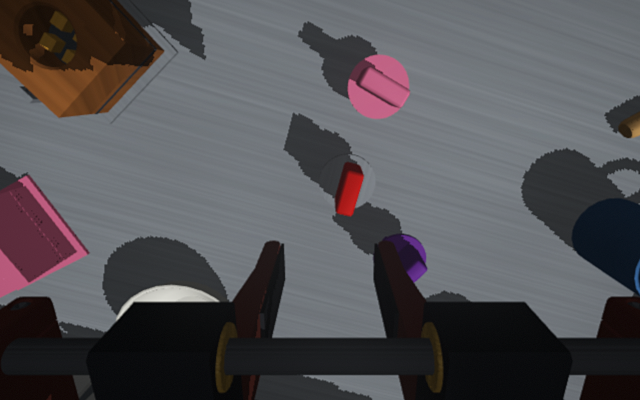

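The red head is at about (350,188), seen between the fingers. The pink look-alike is at (379,87), the purple one at (408,258), and the mill is at upper left. I fit the bar next.

Run:
```python
from h import *
d=load('w1'); f=d['frame'][185,350]; print(f,d['frame'][200,350],d['frame'][180,345])
hsv=cv2.cvtColor(d['frame'],cv2.COLOR_RGB2HSV); h,s,v=cv2.split(hsv)
m=((((h<8)|(h>172))&(s>120)&(v>40))).astype(np.float32); M=np.zeros_like(m); M[150:225,325:375]=m[150:225,325:375]
ys,xs=np.nonzero(M); print(M.sum(),xs.mean(),ys.mean(),cv2.minAreaRect(np.c_[xs,ys].astype(np.float32)))
def cost(p): return np.abs(sil(d,bar_pts(*p),4)-M).sum()/M.sum()
rs=[minimize(cost,[.531,.107,a],method='Nelder-Mead',options=dict(initial_simplex=[[.531,.107,a],[.536,.107,a],[.531,.112,a],[.531,.107,a+.15]],maxiter=120)) for a in (-.1,.1,.3,.5)]
for b in rs: print(b.x,np.degrees(b.x[2]),b.fun)
b=min(rs,key=lambda r:r.fun); togo(b.x[0],b.x[1],.1,180+np.degrees(b.x[2]))
# drive in view
c=cv2.resize(d['frame'][0:130,0:190],None,fx=4,fy=4,interpolation=cv2.INTER_CUBIC); cv2.imwrite('pics/c2.png',cv2.cvtColor(np.clip(c*1.5,0,255).astype(np.uint8),cv2.COLOR_RGB2BGR))
```

```text
[165  27  25] [178  29  27] [96 21 21]
1055.0 348.5308056872038 188.98578199052133 ((348.4622497558594, 189.13206481933594), (21.840328216552734, 52.47172927856445), 15.945395469665527)
[0.53436419 0.108015   0.0879917 ] 5.041552882289516 0.12482227385044098
[0.5346052  0.10771252 0.10454869] 5.990198509739538 0.12944312393665314
[0.53462076 0.1081444  0.08446266] 4.8393538354894 0.1264810413122177
[0.53461803 0.10804374 0.08944652] 5.1249080215454645 0.1271919459104538
t 2.08 tcp [0.5366 0.0908 0.1981] yaw -163.86 go tool cm [-0.31  1.74  9.81] turn 11.1 F [-1.24  0.1  -0.84] M [ 0.039  0.014 -0.047] w 0.516
```

View pics/c2.png

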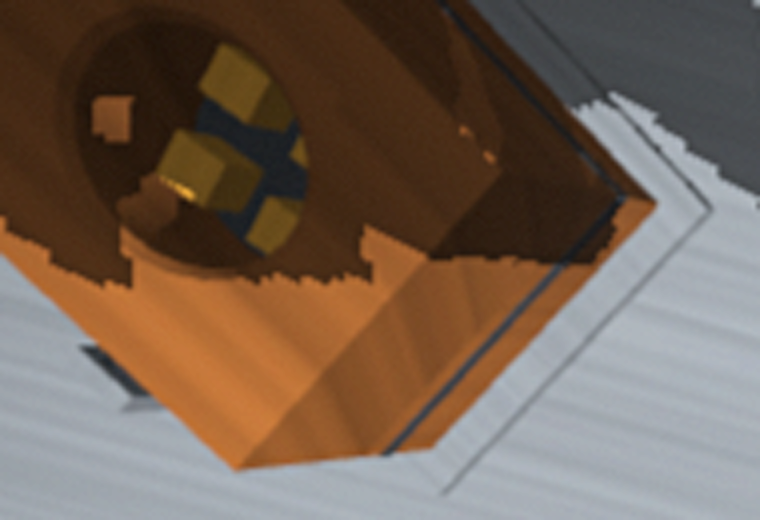

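{"api": "play_rows", "payload": {"plan": [[[-0.3,1.7,0],0],[[0,0,3.0],10],[[0,0,3.0],1],[[0,0,2.0],0],[[0,0,0],0]]}}

```text
time: 2.7
tcp_pos: [0.5341, 0.1151, 0.1165]
tool_rot: [-0.001, -0.038, 0.999, -0.001]
ft_force: [0.7, -0.4, 0.3]
grip_width: 0.512
```

Run:
```python
from h import *
togo(.5344,.108,.036,185)
d=grab('wrist','w2')
hsv=cv2.cvtColor(d['frame'],cv2.COLOR_RGB2HSV); h,s,v=cv2.split(hsv)
m=((((h<8)|(h>172))&(s>120)&(v>40))).astype(np.float32); M=np.zeros_like(m); q=proj(d,[.5344,.108,.051])[0].astype(int);print(q); sl=(slice(q[1]-75,q[1]+75),slice(q[0]-50,q[0]+50)); M[sl]=m[sl]
print(M.sum())
def cost(p): return np.abs(sil(d,bar_pts(*p),4)-M).sum()/M.sum()
rs=[minimize(cost,[.5344,.108,a],method='Nelder-Mead',options=dict(initial_simplex=[[.5344,.108,a],[.538,.107,a],[.534,.112,a],[.534,.107,a+.1]],maxiter=120)) for a in (0,.1)]
for b in rs: print(b.x,np.degrees(b.x[2]),b.fun)
b=min(rs,key=lambda r:r.fun); togo(b.x[0],b.x[1],.037,180+np.degrees(b.x[2]))
```

```text
t 2.7 tcp [0.5341 0.1151 0.1165] yaw -175.62 go tool cm [-0.   -0.7   8.05] turn -0.62 F [ 0.65 -0.42  0.25] M [0.014 0.014 0.039] w 0.512
[318 215]
1742.0
[0.5333745  0.10799136 0.04757221] 2.7256867389676938 0.11197617650032043
[0.53546917 0.10810935 0.04060153] 2.3262962076317644 0.10785017162561417
t 2.75 tcp [0.5347 0.1153 0.1174] yaw -175.6 go tool cm [-0.03 -0.71  8.04] turn 2.07 F [ 0.23  0.91 -0.11] M [ 0.042 -0.009  0.029] w 0.513
```

View pics/w2.png

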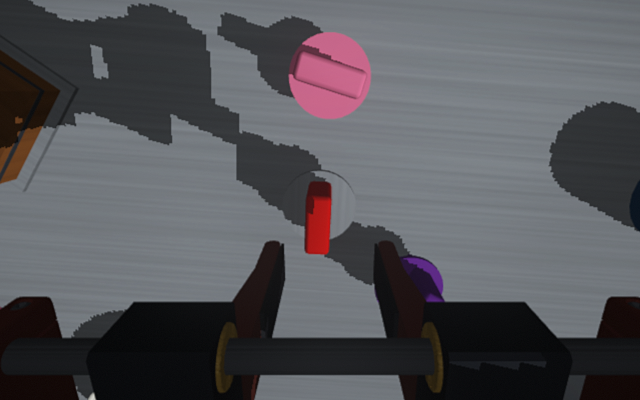

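{"api": "play_rows", "payload": {"plan": [[[0,-0.7,0],1.5],[[0,0,2.0],0],[[0,0,2.0],0],[[0,0,0],0]]}}

```text
time: 3.25
tcp_pos: [0.5383, 0.1084, 0.0811]
tool_rot: [0.003, -0.022, 1.0, 0.001]
ft_force: [0.2, -0.2, -0.2]
grip_width: 0.508
```

```bash
python3 -c "
from h import *
togo(.5345,.108,.037,182.7)
grab('wrist','w3')"
```

```text
t 3.25 tcp [0.5383 0.1084 0.0811] yaw -177.48 go tool cm [ 0.41 -0.02  4.4 ] turn -0.18 F [ 0.15 -0.18 -0.22] M [-0.044 -0.008  0.053] w 0.508
```

View pics/w3.png

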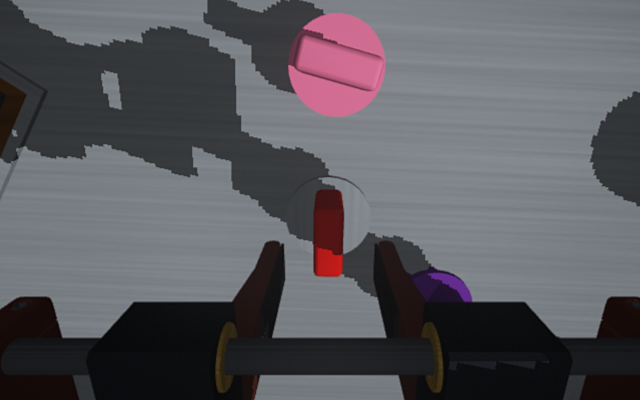

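The red bar sits midway between the fingers at (328,235), with the grey collar under it. I go down 4.3 cm in small steps.

{"api": "play_rows", "payload": {"plan": [[[0.4,0,1.0],0],[[0,0,1.3],0],[[0,0,1.2],0],[[0,0,0.5],0],[[0,0,0],0]]}}

```text
time: 3.92
tcp_pos: [0.5362, 0.1086, 0.041]
tool_rot: [0.005, -0.021, 1.0, 0.001]
ft_force: [0.2, -0.2, -0.1]
grip_width: 0.509
```

```bash
python3 -c "
from h import *
togo(.5345,.108,.037,182.7)
grab('wrist','w4');grab('scene','s4')"
```

```text
t 3.92 tcp [0.5362 0.1086 0.041 ] yaw -177.54 go tool cm [ 0.17 -0.05  0.4 ] turn -0.24 F [ 0.24 -0.19 -0.07] M [ 0.073 -0.02  -0.026] w 0.509
```

View pics/w4.png

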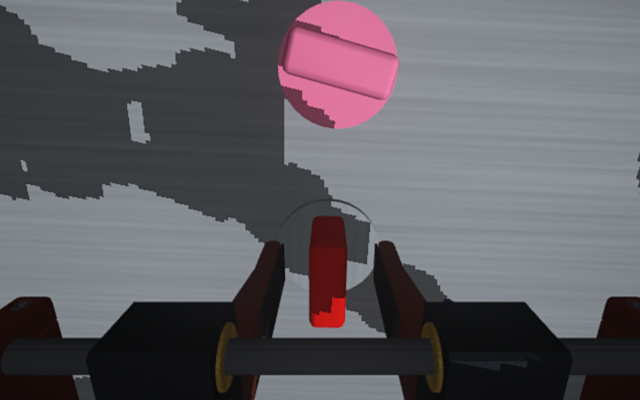

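{"api": "play_rows", "payload": {"plan": [[[0.15,0,0.3],0],[[0,0,0.1],0],[[0,0,0],0]]}}

```text
time: 4.4
tcp_pos: [0.5354, 0.1087, 0.038]
tool_rot: [0.006, -0.021, 1.0, 0.002]
ft_force: [-0.0, 0.1, 1.1]
grip_width: 0.514
```

{"api": "play_rows", "payload": {"plan": [[[0,0,0],0],[[0,0,0],0],[[0,0,0],0],[[0,0,0],0],[[0,0,0],0]], "fingers": 0.5, "grip_force": 20}}

```text
time: 5.03
tcp_pos: [0.5356, 0.1087, 0.0382]
tool_rot: [0.006, -0.021, 1.0, 0.002]
ft_force: [0.6, -0.3, -0.3]
grip_width: 0.181
```

```bash
python3 -c "
from h import *
togo(.5345,.108,.037,182.7)
grab('wrist','w5')"
```

```text
t 5.03 tcp [0.5356 0.1087 0.0382] yaw -177.55 go tool cm [ 0.11 -0.06  0.12] turn -0.25 F [ 0.59 -0.33 -0.3 ] M [ 0.061 -0.039  0.004] w 0.181
```

View pics/w5.png

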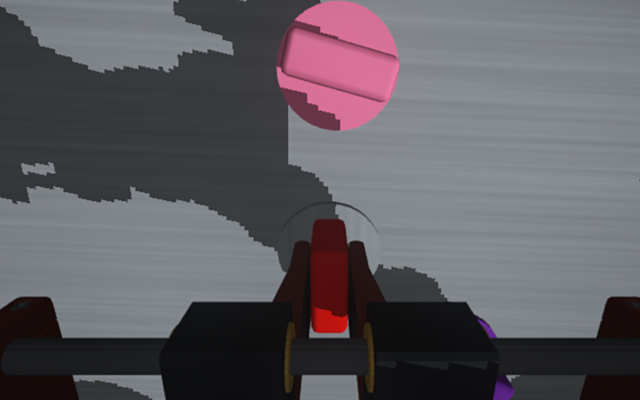

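The pads hold the bar: opening 15.9 mm, matching the 16 mm bar. I lift it.

{"api": "play_rows", "payload": {"plan": [[[0,0,-0.5],0],[[0,0,-2.5],0],[[0,0,-3.5],0],[[0,0,-3.5],0],[[0,0,-3.0],0],[[0,0,0],0]]}}

```text
time: 5.82
tcp_pos: [0.5329, 0.108, 0.1724]
tool_rot: [0.005, -0.021, 1.0, 0.001]
ft_force: [0.0, 0.2, -1.9]
grip_width: 0.179
```

Run:
```python
from h import *
togo(.479,-.144,.15,159)
d=grab('wrist','w6'); d2=grab('scene','s6')
f=cv2.cvtColor(d2['frame'],cv2.COLOR_RGB2BGR); q=proj(d2,st()[0]['tcp_pos'])[0].astype(int)
cv2.imwrite('pics/s6c.png',cv2.resize(f[q[1]-50:q[1]+50,q[0]-60:q[0]+60],None,fx=6,fy=6,interpolation=cv2.INTER_CUBIC))
```

```text
t 5.83 tcp [0.5329 0.108  0.1724] yaw -177.55 go tool cm [  6.49 -24.95   2.11] turn 23.45 F [ 0.04  0.19 -1.86] M [ 0.004  0.037 -0.018] w 0.179
```

View pics/w6.png

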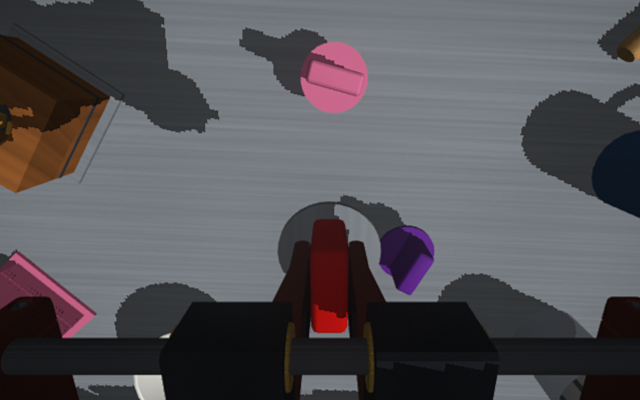

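View pics/s6c.png

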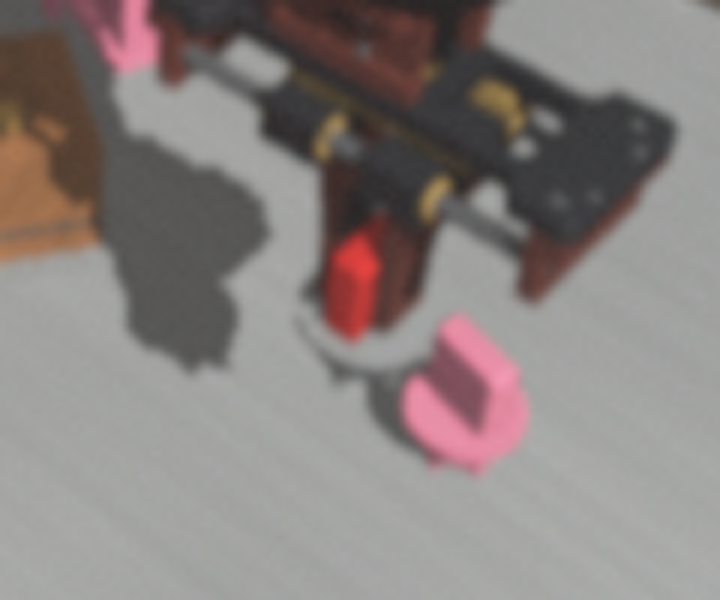

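Run:
```python
from h import *
d=load('w6'); o,R,a=st()
for zc in (.006,.008):
 for tx in (-.002,0,.002):
  th=np.linspace(0,2*np.pi,361); P=np.c_[tx+.027*np.cos(th),.027*np.sin(th),0*th+zc]
  q=proj(d,P@R.T+o['tcp_pos']); B=np.array([[tx+.02,.008,zc-.04],[tx+.02,-.008,zc-.04],[tx-.02,-.008,zc-.04],[tx-.02,.008,zc-.04]]); 
  print(zc,tx,'front v',q[:,1].min().round(1),'u',q[:,0].min().round(1),q[:,0].max().round(1), proj(d,B@R.T+o['tcp_pos']).round(0).tolist())
f=cv2.cvtColor(d['frame'],cv2.COLOR_RGB2BGR)
cv2.imwrite('pics/w6c.png',np.clip(cv2.resize(f[190:350,260:400],None,fx=4.,fy=4,interpolation=cv2.INTER_NEAREST)*1.5,0,255).astype(np.uint8)[:600])
```

```text
0.006 -0.002 front v 205.5 u 276.6 378.9 [[347.0, 254.0], [308.0, 254.0], [309.0, 336.0], [346.0, 336.0]]
0.006 0 front v 201.8 u 276.4 379.1 [[347.0, 249.0], [308.0, 249.0], [309.0, 333.0], [346.0, 333.0]]
0.006 0.002 front v 198.0 u 276.2 379.2 [[347.0, 245.0], [307.0, 245.0], [309.0, 329.0], [346.0, 329.0]]
0.008 -0.002 front v 204.3 u 277.1 378.4 [[347.0, 252.0], [308.0, 252.0], [310.0, 333.0], [346.0, 333.0]]
0.008 0 front v 200.5 u 277.0 378.6 [[347.0, 247.0], [308.0, 247.0], [310.0, 330.0], [346.0, 330.0]]
0.008 0.002 front v 196.8 u 276.8 378.7 [[347.0, 243.0], [308.0, 243.0], [309.0, 326.0], [346.0, 326.0]]
```

View pics/w6c.png

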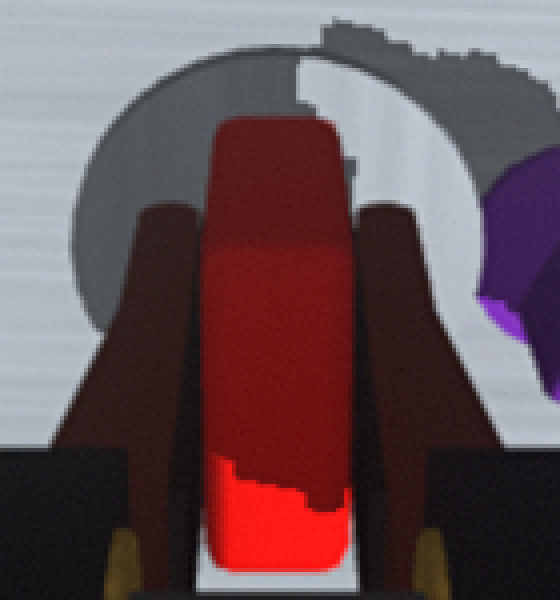

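```bash
python3 -c "
from h import *
togo(.554,-.173,.175,159)"
```

```text
t 5.92 tcp [0.5313 0.1077 0.1698] yaw -177.54 go tool cm [ -1.06 -28.14  -0.55] turn 23.46 F [-0.17  0.54 -0.73] M [-0.013  0.019  0.015] w 0.177
```

{"api": "play_rows", "payload": {"plan": [[[-0.2,-3.0,-0.1],0],[[-0.2,-5.0,-0.1],0],[[-0.2,-5.0,-0.1],0],[[-0.2,-5.0,-0.1],0],[[-0.2,-5.0,-0.1],0],[[-0.1,-4.0,0],0],[[0,-1.0,0],0],[[0,0,0],0]]}}

```text
time: 6.92
tcp_pos: [0.5485, -0.1773, 0.1606]
tool_rot: [-0.007, -0.024, 1.0, 0.001]
ft_force: [-0.1, 0.8, -1.5]
grip_width: 0.18
```

{"api": "play_rows", "payload": {"plan": [[[0,0,0],8],[[0,0,0],8],[[0,0,0],7],[[0,0,0],0]]}}

```text
time: 7.42
tcp_pos: [0.5479, -0.1689, 0.1575]
tool_rot: [-0.01, 0.177, 0.984, 0.001]
ft_force: [0.0, -0.4, -0.7]
grip_width: 0.179
```

```bash
python3 -c "
from h import *
togo(.554,-.173,.175,159)
d=grab('wrist','w7'); f=cv2.cvtColor(d['frame'],cv2.COLOR_RGB2BGR)
cv2.imwrite('pics/w7b.png',np.clip(f*1.4,0,255).astype(np.uint8))"
```

```text
t 7.42 tcp [ 0.5479 -0.1689  0.1575] yaw 159.56 go tool cm [-0.68 -0.17 -1.76] turn 0.56 F [ 0.01 -0.4  -0.72] M [-0.042  0.025 -0.011] w 0.179
```

View pics/w7b.png

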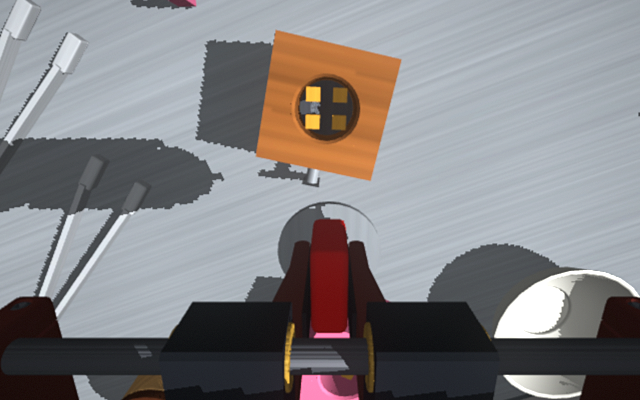

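The slot at (326,108) in the wrist view is almost aligned with the tool axes. I measure the mouth centre and the slot angle exactly.

Run:
```python
from h import *
d=load('w7'); o,R,a=st(); print('R z col',R[:,2], 'tilt',np.degrees(np.arccos(-R[2,2])))
f=d['frame']; c=f[15:195,245:415]
cv2.imwrite('pics/w7c.png',cv2.resize(cv2.cvtColor(np.clip(c*1.3,0,255).astype(np.uint8),cv2.COLOR_RGB2BGR),None,fx=3.3,fy=3.3,interpolation=cv2.INTER_CUBIC))
hsv=cv2.cvtColor(f,cv2.COLOR_RGB2HSV); h,s,v=cv2.split(hsv)
print(hsv[95,313],hsv[95,340],hsv[122,313],hsv[122,340],hsv[60,330])
```

```text
R z col [-0.02002864  0.00617939 -0.99978031] tilt 1.2010204715662438
[ 20 184 194] [ 18 175  92] [ 20 185 194] [ 18 177  92] [ 13 170 132]
```

View pics/w7c.png

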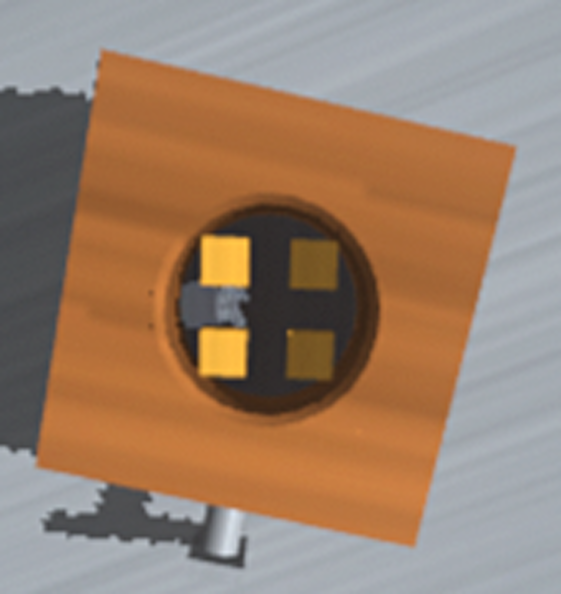

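Run:
```python
from h import *
d=load('w7'); o,R,a=st()
pz=lambda u,v,z: px2z(d,245+u/3.3-.4-1.8*0,15+v/3.3-.4,z)
q=[pz(u,v,.0505)[:2] for u,v in [(225,262),(313,264),(222,353),(311,356)]]; print(np.mean(q,0))
TL,TR,BL,BR=q
ang=lambda w: np.degrees(np.arctan2(w[1],w[0]))
print('row dir',ang(TR-TL),ang(BR-BL),'col dir',ang(TL-BL),ang(TR-BR),'sizes',np.linalg.norm(TR-TL),np.linalg.norm(TL-BL))
c=[pz(u,v,.07)[:2] for u,v in [(102,49),(515,147),(414,547),(37,467)]]; print('corner mean',np.mean(c,0),[np.linalg.norm(c[i]-c[i-1]) for i in range(4)])
print('rim',np.mean([pz(166,308,.07),pz(379,308,.07)],0)[:2],np.mean([pz(271,194,.07),pz(271,423,.07)],0)[:2])
print('yaw',a)
t=load('top0')
C=[(553,72),(690,165),(603,303),(462,213)]
print('top corner mean',np.mean([px2z(t,345+(u-396)/5.6-.4,190+v/5.6-.4,.07) for u,v in C],0))
s=load('scene0')
C=[(85,150),(175,138),(192,205),(104,258)] 
C=[(85,150),(175,138),(191,205)]
for u,v in C: print(px2z(s,260+u/3.1-.3,110+v/3.1-.3,.07))
```

```text
[ 0.48073485 -0.1462802 ]
row dir 68.27367361060148 67.64101829537881 col dir 156.81737066672878 158.70897165346304 sizes 0.019424320720738214 0.01968743808263944
corner mean [ 0.48072021 -0.14621834] [np.float64(0.08396808573219235), np.float64(0.08352682136400653), np.float64(0.08370222537944388), np.float64(0.08352981556899727)]
rim [ 0.48022287 -0.14481496] [ 0.48078842 -0.14535371]
yaw 159.6596479000751
top corner mean [ 0.47824528 -0.1463332   0.07      ]
[ 0.49116875 -0.20259318  0.07      ]
[ 0.42107687 -0.15552239  0.07      ]
[ 0.47426923 -0.08367221  0.07      ]
```

```bash
python3 -c "
from h import *
togo(.4807,-.147,.135,178)"
```

```text
t 7.47 tcp [ 0.5479 -0.1688  0.1575] yaw 159.66 go tool cm [ 7.01 -0.29  2.4 ] turn -18.34 F [ 0.06  0.95 -1.12] M [ 0.041  0.02  -0.016] w 0.182
```

{"api": "play_rows", "payload": {"plan": [[[3.5,-0.1,0],0],[[3.0,-0.1,0.5],0],[[0.5,-0.1,0.5],0],[[0,0,0.5],-9],[[0,0,0],-9],[[0,0,0],0]]}}

```text
time: 8.22
tcp_pos: [0.4818, -0.1433, 0.1429]
tool_rot: [-0.009, 0.007, 1.0, 0.003]
ft_force: [-0.8, 0.3, -0.4]
grip_width: 0.177
```

```bash
python3 -c "
from h import *
o,R,a=st(); print(R[:,2], o['tcp_pos']+R[:,2]*.0375)
togo(.4807,-.147,.117,178)
grab('wrist','w8');grab('top','t8')"
```

```text
[-0.01812544  0.00654426 -0.9998143 ] [ 0.48116407 -0.14303547  0.10538885]
t 8.22 tcp [ 0.4818 -0.1433  0.1429] yaw 179.24 go tool cm [ 0.06 -0.39  2.59] turn 1.24 F [-0.84  0.3  -0.44] M [-0.002 -0.058 -0.045] w 0.177
```

View pics/w8.png

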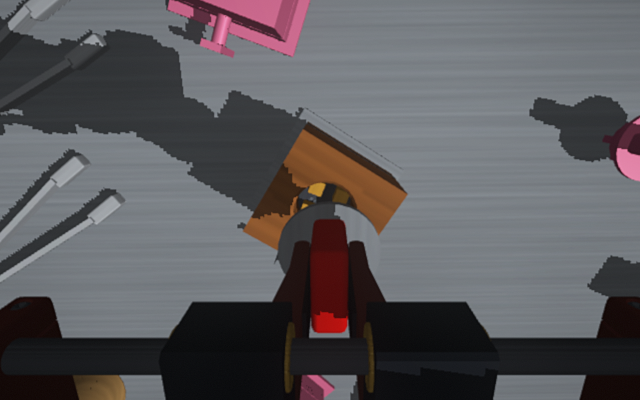

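The mouth (325,195) lies just ahead of and below the held head. I shift 4 mm and lower to just above the rim.

{"api": "play_rows", "payload": {"plan": [[[0,-0.4,1.0],0],[[0,0,1.0],0],[[0,0,0.5],0],[[0,0,0],0]]}}

```text
time: 8.82
tcp_pos: [0.481, -0.1475, 0.1153]
tool_rot: [-0.01, 0.01, 1.0, 0.003]
ft_force: [0.7, 0.3, -1.2]
grip_width: 0.182
```

Run:
```python
from h import *
o,R,a=st(); print(R[:,2], o['tcp_pos']+R[:,2]*.0375)
togo(.4812,-.1472,.1,178)
d=grab('wrist','w9')
# overlay predicted mill top square / bore at believed centre, and collar
f=cv2.cvtColor(d['frame'],cv2.COLOR_RGB2BGR); f=np.clip(f*1.4,0,255).astype(np.uint8)
th=np.linspace(0,2*np.pi,200)
def dr(P,c): 
    for p in proj(d,P): cv2.circle(f,tuple(p.astype(int)),0,c,-1)
dr(np.c_[.4805+.0215*np.cos(th),-.146+.0215*np.sin(th),0*th+.07],(255,255,0))
dr(np.c_[.027*np.cos(th),.027*np.sin(th),0*th+.0065]@R.T+o['tcp_pos'],(0,255,0))
cv2.imwrite('pics/w9c.png',cv2.resize(f[120:360,220:440],None,fx=2.5,fy=2.5,interpolation=cv2.INTER_NEAREST))
```

```text
[-0.01950449  0.00630085 -0.99978992] [ 0.48028399 -0.14722437  0.07784179]
t 8.82 tcp [ 0.481  -0.1475  0.1153] yaw 178.82 go tool cm [-0.05  0.02  1.53] turn 0.82 F [ 0.65  0.28 -1.25] M [ 0.026 -0.018  0.042] w 0.182
```

View pics/w9c.png

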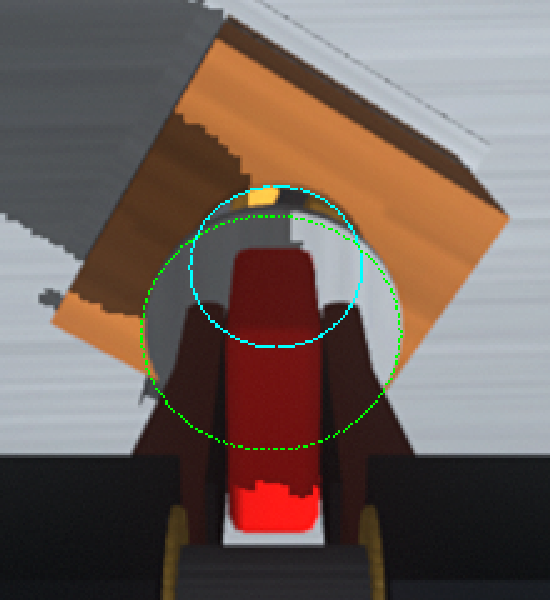

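The overlaid bore circle matches the visible rim, and the collar sits centred to about 0.5 mm. I lower into the bore.

{"api": "play_rows", "payload": {"plan": [[[0,0,0.7],0],[[-0.05,0,0.5],0],[[0,0,0.5],0],[[0,0,0],0]]}}

```text
time: 9.38
tcp_pos: [0.4816, -0.1473, 0.0977]
tool_rot: [-0.009, 0.01, 1.0, 0.003]
ft_force: [0.8, -0.3, -1.4]
grip_width: 0.185
```

Run:
```python
from h import *
o,R,a=st(); print(R[:,2], o['tcp_pos']+R[:,2]*.0375)
togo(.4812,-.1472,.088,178)
```

```text
[-0.01843548  0.0062558  -0.99981048] [ 0.48094973 -0.14701565  0.06019325]
t 9.38 tcp [ 0.4816 -0.1473  0.0977] yaw 178.83 go tool cm [ 0.03 -0.    0.97] turn 0.83 F [ 0.79 -0.32 -1.39] M [0.094 0.003 0.   ] w 0.185
```

{"api": "play_rows", "payload": {"plan": [[[0,0,0.4],0],[[0,0,0.3],0],[[0,0,0],0]]}}

```text
time: 9.75
tcp_pos: [0.4816, -0.1473, 0.0903]
tool_rot: [-0.009, 0.01, 1.0, 0.003]
ft_force: [0.3, -0.5, -2.0]
grip_width: 0.178
```

Run:
```python
from h import *
o,R,a=st(); print(R[:,2], o['tcp_pos']+R[:,2]*.0375)
togo(.4812,-.1472,.088,178)
```

```text
[-0.01817411  0.00622436 -0.99981546] [ 0.48092939 -0.14702478  0.05284385]
t 9.75 tcp [ 0.4816 -0.1473  0.0903] yaw 178.83 go tool cm [0.04 0.   0.23] turn 0.83 F [ 0.3  -0.51 -1.98] M [ 0.019 -0.007  0.006] w 0.178
```

{"api": "play_rows", "payload": {"plan": [[[0,0,0.2],0],[[0,0,0.15],0],[[0,0,0],0]]}}

```text
time: 10.12
tcp_pos: [0.4818, -0.1473, 0.087]
tool_rot: [-0.009, 0.01, 1.0, 0.003]
ft_force: [-0.9, 0.3, 1.0]
grip_width: 0.181
```

Run:
```python
from h import *
F=[]
d=grab('wrist','w10')
for i in range(1): o=get_obs(); F.append(o['ft_force'])
togo(.4812,-.1472,.088,178); print(np.mean(F,0))
```

```text
t 10.18 tcp [ 0.4818 -0.1473  0.0871] yaw 178.82 go tool cm [ 0.07  0.01 -0.09] turn 0.82 F [ 0.33 -0.24  0.75] M [0.115 0.059 0.   ] w 0.181
[ 0.32816989 -0.2374469   0.75121908]
```

Contact is felt: Fz went from about −1.5 N to +0.9 N, roughly 2.4 N of push on the spring. I turn towards the slot under this pressure.

{"api": "play_rows", "payload": {"plan": [[[0,0,0],4],[[0,0,0],4],[[0,0,0],3],[[0,0,0],0]]}}

```text
time: 10.68
tcp_pos: [0.4822, -0.1466, 0.0875]
tool_rot: [-0.009, 0.108, 0.994, 0.003]
ft_force: [-1.7, 0.4, -0.2]
grip_width: 0.18
```

Run:
```python
from h import *
togo(.4812,-.1472,.087,158)
```

```text
t 10.68 tcp [ 0.4822 -0.1466  0.0875] yaw 167.54 go tool cm [ 0.08 -0.08  0.05] turn 9.54 F [-1.66  0.41 -0.15] M [0.052 0.088 0.065] w 0.18
```

{"api": "play_rows", "payload": {"plan": [[[0,0,0.05],2],[[0,0,0],0]]}}

```text
time: 10.92
tcp_pos: [0.4823, -0.1465, 0.0871]
tool_rot: [-0.009, 0.126, 0.992, 0.003]
ft_force: [0.7, 0.3, 1.6]
grip_width: 0.186
```

Run:
```python
from h import *
togo(.4812,-.1472,.087,158)
```

```text
t 10.93 tcp [ 0.4823 -0.1465  0.0871] yaw 165.5 go tool cm [ 0.09 -0.09  0.01] turn 7.5 F [0.71 0.27 1.57] M [ 0.086 -0.026  0.008] w 0.186
```

{"api": "play_rows", "payload": {"plan": [[[0,0,0.03],2],[[0,0,0],0]]}}

```text
time: 11.18
tcp_pos: [0.4821, -0.1467, 0.0867]
tool_rot: [-0.009, 0.145, 0.989, 0.002]
ft_force: [-1.2, -0.1, 0.4]
grip_width: 0.181
```

Run:
```python
from h import *
togo(.4812,-.1472,.087,158)
```

```text
t 11.18 tcp [ 0.4821 -0.1467  0.0867] yaw 163.37 go tool cm [ 0.07 -0.08 -0.02] turn 5.37 F [-1.2  -0.11  0.37] M [ 0.103  0.048 -0.007] w 0.181
```

{"api": "play_rows", "payload": {"plan": [[[0,0,0],2],[[0,0,0],0]]}}

```text
time: 11.42
tcp_pos: [0.4821, -0.1468, 0.0866]
tool_rot: [-0.009, 0.163, 0.987, 0.002]
ft_force: [0.3, 0.9, -0.3]
grip_width: 0.183
```

Run:
```python
from h import *
togo(.4812,-.1472,.087,158)
grab('wrist','w11'); togo(.4812,-.1472,.087,158)
```

```text
t 11.43 tcp [ 0.4821 -0.1468  0.0866] yaw 161.23 go tool cm [ 0.07 -0.07 -0.04] turn 3.23 F [ 0.28  0.94 -0.33] M [ 0.048 -0.111 -0.041] w 0.183
t 11.47 tcp [ 0.4821 -0.1468  0.0866] yaw 161.27 go tool cm [ 0.07 -0.07 -0.04] turn 3.27 F [ 0.88 -0.51 -1.37] M [-0.013 -0.066 -0.03 ] w 0.179
```

The push looks gone (Fz −0.3, −1.4). I test by lowering 1 mm: if the key has dropped there is no spring resistance.

{"api": "play_rows", "payload": {"plan": [[[0,0,0.1],0],[[0,0,0],0],[[0,0,0],0]]}}

```text
time: 11.85
tcp_pos: [0.4821, -0.1468, 0.0854]
tool_rot: [-0.009, 0.163, 0.987, 0.002]
ft_force: [0.4, 0.1, -1.1]
grip_width: 0.179
```

Run:
```python
from h import *
togo(.4812,-.1472,.0805,158)
grab('wrist','w12'); togo(.4812,-.1472,.0805,158)
```

```text
t 11.85 tcp [ 0.4821 -0.1468  0.0854] yaw 161.29 go tool cm [ 0.06 -0.07  0.49] turn 3.29 F [ 0.43  0.06 -1.13] M [ 0.003 -0.029  0.018] w 0.179
t 11.9 tcp [ 0.4821 -0.1467  0.0855] yaw 161.3 go tool cm [ 0.06 -0.07  0.5 ] turn 3.3 F [ 0.03  0.52 -2.12] M [-0.017 -0.051 -0.038] w 0.176
```

The weight hangs free again (Fz about −1.6 N) while lower than before, so the key is in the slot. No more turning; I lower gently to the rim.

{"api": "play_rows", "payload": {"plan": [[[0,0,0.2],0],[[0,0,0.1],0],[[0,0,0],0],[[0,0,0],0]]}}

```text
time: 12.4
tcp_pos: [0.4821, -0.1468, 0.0822]
tool_rot: [-0.009, 0.163, 0.987, 0.002]
ft_force: [-0.1, -0.7, -1.9]
grip_width: 0.176
```

Run:
```python
from h import *
togo(.4812,-.1472,.0805,158)
d=grab('wrist','w13'); togo(.4812,-.1472,.0805,158)
```

```text
t 12.4 tcp [ 0.4821 -0.1468  0.0822] yaw 161.29 go tool cm [ 0.07 -0.07  0.17] turn 3.29 F [-0.06 -0.65 -1.86] M [ 0.014 -0.061  0.009] w 0.176
t 12.45 tcp [ 0.4821 -0.1468  0.0822] yaw 161.29 go tool cm [ 0.07 -0.07  0.18] turn 3.29 F [ 0.6  -0.03 -1.21] M [ 0.015 -0.07   0.037] w 0.182
```

View pics/w13.png

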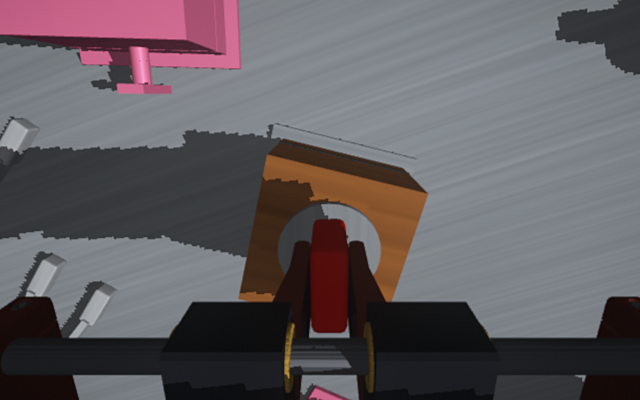

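The collar is now just over the rim around (329,250), with no push. I take the last millimetres in 1 mm and smaller steps.

{"api": "play_rows", "payload": {"plan": [[[0,0,0.1],0],[[0,0,0],0],[[0,0,0],0]]}}

```text
time: 12.82
tcp_pos: [0.4821, -0.1468, 0.0817]
tool_rot: [-0.009, 0.163, 0.987, 0.002]
ft_force: [-0.3, 0.1, -0.1]
grip_width: 0.179
```

Run:
```python
from h import *
togo(.4812,-.1472,.0805,158)
```

```text
t 12.82 tcp [ 0.4821 -0.1468  0.0817] yaw 161.29 go tool cm [ 0.07 -0.07  0.12] turn 3.29 F [-0.32  0.12 -0.1 ] M [ 0.    -0.091 -0.01 ] w 0.179
```

{"api": "play_rows", "payload": {"plan": [[[0,0,0.05],0],[[0,0,0],0],[[0,0,0],0]]}}

```text
time: 13.2
tcp_pos: [0.4822, -0.1468, 0.0816]
tool_rot: [-0.009, 0.163, 0.987, 0.002]
ft_force: [-0.1, 0.2, 1.6]
grip_width: 0.181
```

Run:
```python
from h import *
togo(.4812,-.1472,.0805,158)
```

```text
t 13.2 tcp [ 0.4822 -0.1468  0.0816] yaw 161.29 go tool cm [ 0.08 -0.07  0.12] turn 3.29 F [-0.11  0.23  1.58] M [-0.014  0.056  0.015] w 0.181
```

The collar meets the rim: the TCP stops at z 0.0816 and Fz rises to about +1.6 N. I release.

{"api": "play_rows", "payload": {"plan": [[[0,0,0],0],[[0,0,0],0],[[0,0,0],0],[[0,0,0],0]], "fingers": 4.0}}

```text
time: 13.7
tcp_pos: [0.4822, -0.1468, 0.0813]
tool_rot: [-0.009, 0.163, 0.987, 0.002]
ft_force: [-0.3, -0.4, -0.6]
grip_width: 0.454
```

Run:
```python
from h import *
togo(.4812,-.1472,.0805,158)
d=grab('wrist','w14')
```

```text
t 13.7 tcp [ 0.4822 -0.1468  0.0813] yaw 161.29 go tool cm [ 0.08 -0.07  0.08] turn 3.29 F [-0.32 -0.39 -0.61] M [ 0.025 -0.005  0.011] w 0.454
```

View pics/w14.png

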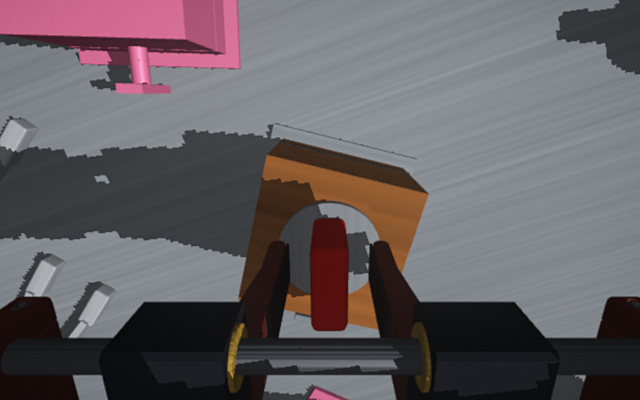

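The fingers are clear of the bar at (328,270), which stands still. I rise straight up and back off to look.

{"api": "play_rows", "payload": {"plan": [[[0,0,-1.0],0],[[0,0,-2.0],0],[[0,0,-3.0],0],[[0,0,-3.0],0],[[-3.0,0,-2.0],0],[[-4.0,0,0],0],[[0,0,0],0]]}}

```text
time: 14.62
tcp_pos: [0.552, -0.1709, 0.1984]
tool_rot: [-0.007, 0.163, 0.987, 0.002]
ft_force: [-0.4, 0.2, -0.2]
grip_width: 0.455
```

Run:
```python
from h import *
togo(.4812,-.1472,.0805,158)
d=grab('wrist','w15'); o,R,a=st()
f=cv2.cvtColor(d['frame'],cv2.COLOR_RGB2BGR); f=np.clip(f*1.4,0,255).astype(np.uint8)
cv2.imwrite('pics/w15b.png',f)
s=grab('scene','s15'); f=cv2.cvtColor(s['frame'],cv2.COLOR_RGB2BGR)
x,y=proj(s,[.4805,-.146,.07])[0].astype(int)
cv2.imwrite('pics/s15c.png',cv2.resize(f[y-45:y+45,x-60:x+60],None,fx=6,fy=6,interpolation=cv2.INTER_CUBIC))
t=grab('top','t15')
```

```text
t 14.62 tcp [ 0.552  -0.1709  0.1984] yaw 161.27 go tool cm [ 7.29 -0.06 11.9 ] turn 3.27 F [-0.38  0.23 -0.23] M [-0.001  0.014  0.026] w 0.455
```

View pics/w15b.png

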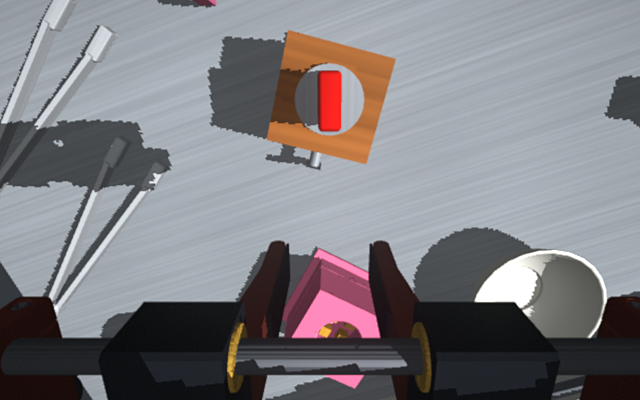

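View pics/s15c.png

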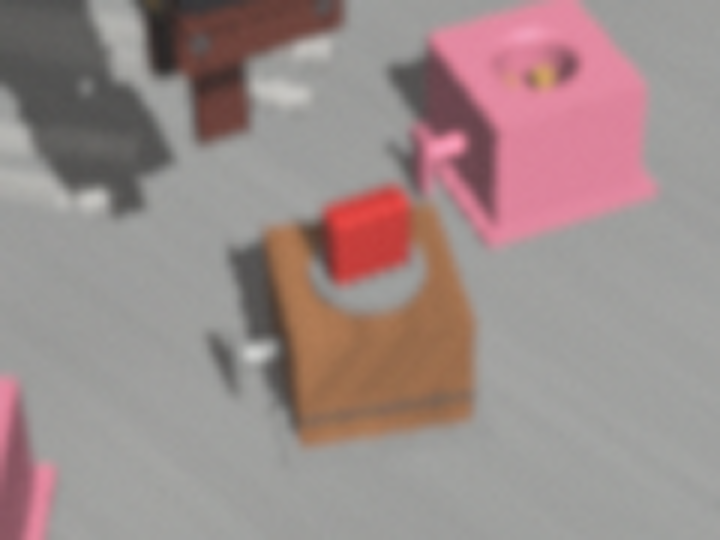

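View pics/t15.png

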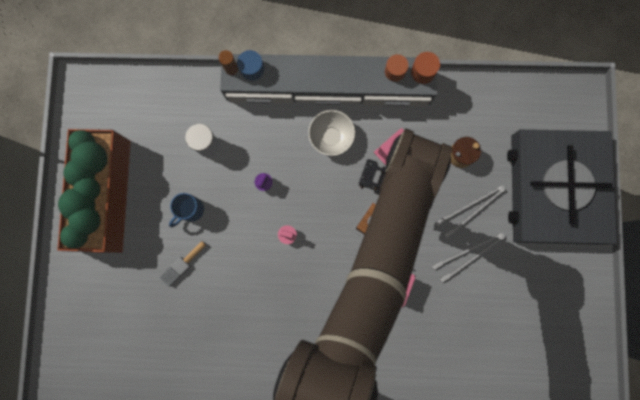

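The head sits upright with its collar on the rim, and the bystanders are unmoved. One quantitative height check of the bar follows, at 94 mm if home and 100 mm if not.

Run:
```python
from h import *
for n in('w15','s15'):
  d=load(n); hsv=cv2.cvtColor(d['frame'],cv2.COLOR_RGB2HSV); h,s,v=cv2.split(hsv)
  m=((((h<8)|(h>172))&(s>140)&(v>60))).astype(np.float32); M=np.zeros_like(m); q=proj(d,[.4805,-.146,.094])[0].astype(int); sl=(slice(q[1]-45,q[1]+45),slice(q[0]-40,q[0]+40)); M[sl]=m[sl]
  for z in (.094,.1):
    b=min((minimize(lambda p:np.abs(sil(d,bar_pts(p[0],p[1],p[2],z),4)-M).sum()/M.sum(),[.4805,-.146,a],method='Nelder-Mead',options=dict(initial_simplex=[[.4805,-.146,a],[.483,-.146,a],[.4805,-.143,a],[.4805,-.146,a+.1]],maxiter=100)) for a in(-.35,)),key=lambda r:r.fun)
    print(n,z,b.x,np.degrees(b.x[2]),b.fun,M.sum())
  if n=='w15':
    # fit with z free
    b=minimize(lambda p:np.abs(sil(d,bar_pts(*p),8)-M).sum()/M.sum(),[.4805,-.146,-.33,.096],method='Nelder-Mead',options=dict(initial_simplex=[[.4805,-.146,-.33,.096],[.483,-.146,-.33,.096],[.4805,-.143,-.33,.096],[.4805,-.146,-.28,.096],[.4805,-.146,-.33,.102]],maxiter=200)); print(b.x,b.fun)
# triangulate top-face blob centre via scene+wrist at fixed xy
```

```text
w15 0.094 [ 0.48045525 -0.1462767  -0.317084  ] -18.16757489856321 0.1072353795170784 1351.0
w15 0.1 [ 0.48107557 -0.14603964 -0.31625193] -18.119900795278316 0.15752220153808594 1351.0
[ 0.48061923 -0.14606528 -0.32010905  0.08312382] 0.02953830547630787
s15 0.094 [ 0.47753704 -0.14621296 -0.1941358 ] -11.12316213386691 0.38871949911117554 164.0
s15 0.1 [ 0.47951042 -0.14552083 -0.31736111] -18.183452248249043 0.41577744483947754 164.0
```

```bash
python3 -c "
from bench import close_job
print(close_job())"
```

```text
the job is handed in; nothing more can be done
None
```

The salt mill's grinding head is fully home in the wooden mill, with its collar on the rim, and the job is handed in after about 15 s of robot time. I gripped it by the red bar and set it key-down in the mouth about 21° off the slot. I then turned it about 17° under roughly 1 to 3 N until the key dropped in, lowered it without further turning, let go and backed off.

- **Drop:** the push vanished at a tool yaw of about 161°. The slot had been measured at about 158°, so this is within the key's ±6° play.
- **Seating:** the head then went down with no resistance until the collar met the rim at about 3 N. That was roughly 5 mm below the last height held on the sprung drive and about 7 mm below first contact.
- **Final pictures:** the head stands upright and centred to within 1 mm, with the bar at −18°. In the parts of the last views not hidden by the arm, the look-alikes and bystanders had not visibly moved.
- **Weak check:** the pictures cannot confirm the height to the millimetre. Both cameras fit "home" (94 mm) better than "too high" (100 mm), but the scene camera only slightly, and a wrist-camera fit with height left free gave an implausibly low 83 mm. I relied on the force and the tool height instead.

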